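Hold open the shielded tube-waste well with its lever

ROBOT

A 6-joint arm with a two-finger parallel gripper is mounted at the origin on the work surface. World frame = base frame: x ahead of the robot, y to its left, z up, the work surface at z = 0. Lengths are in m, angles in rad, forces in N, time in s.
With the tool pointing down it reaches from about 0.325 to 0.85 m from the base axis. Payload 4.4 kg.
Tool frame: the origin (TCP) lies between the finger pads; the fingertips stand 22 mm ahead of it and the grasp point (between the pads) lies 3 mm ahead of it (env.tcp_to_tips is the distance from the TCP to the fingertips, in m); z points along the fingers, x is the direction in which the jaws open and shut, and the axes are right-handed (so a half turn about z gives the same grasp; the last joint's range is limited). The gripper opens to 94 mm and grips with 3 to 60 N. Pads are 16 mm wide; open, the fingers measure 119 mm over their backs; the gripper's body (75 mm by 177 mm) begins 78 mm behind the grasp point.
Start: joints at [1.149, 0.207, 1.542, -0, 1.393, -0.15], TCP at [0.154, 0.554, 0.227] pointing down, gripper open.
Joint ranges: [-2.73, 2.73], [-0.86, 2.22], [0.23, 2.46], [-1.11, 4.25], [0.08, 2.63], [-2.82, 2.82]. Speed limits (rad/s): [2.79, 2.79, 3.14, 3.14, 3.14, 3.14].

INTERFACE

Orientations are given as a unit quaternion [x, y, z, w].
In Python, from workcell import env gives the robot as it stands.
- The arm moves only by the tool arm_command, never from a script. Its argument "plan" is a list of rows, each an object of numbers: "wx", "wy", "wz": the turn, a rotation vector about the world's x, y, z in rad; "x", "y", "z": the shift along the world's x, y, z in m; "hand": the closure, from 0 (fully open) to 1 (shut). In form: [{"wx": .., "wy": .., "wz": .., "x": .., "y": .., "z": .., "hand": ..}, ...]. A call has exactly 5 rows; each row shifts and turns the pose as measured when the row begins; what a row does not reach is not made up. A row lasts 1/10 s, in which the tool goes at most 50 mm and 8.59 degrees, less where a joint would pass 70% of its speed; a pose out of reach is approached as far as the arm can. A call is refused whole if a number of a shift passes 0.05 or a number of a turn 0.15, either way. A call with a gripper value outside its range is refused whole. The fingers move at their own pace and stop on an object; "newtons" is the grip in N (left out, the last holds). Time passes only in rows, so rows that do not move let the fingers close, or fill a call up. It gives the time, the measured TCP pose, the force and the opening at its end, in the units of the state.
- env.get_state(): the state, without advancing time (a new reading comes with each control period).
- env.snapshot(name): name is "scene" or "top" or "wrist"; returns (picture, depth): 480x640x3 uint8, blue, green, red; 480x640 float32, m along the optical axis (not along the pixel's ray), 0 where there is no reading.
- env.camera_params(name): a dict with "vfov" (degrees; the focal length in pixels is half the picture's height over the tangent of half this angle, whatever the lens; pixels are square), "cx", "cy" (the principal point, pixels), "dist_coeffs" ([k1, k2, p1, p2, k3] as OpenCV has them; the pictures are not rectified), "origin" and "attitude" of the camera in the world. Camera axes: x right, y up, looking along -z (the intrinsics and any distortion apply to the point x, -y, -z); pixel columns grow to the right and rows downward; lengths in m; the calibration is good to about 2 mm. A picture is of the moment at which its call begins: read the wrist's pose just before it. camera_params takes no time and is no camera call; for the wrist camera it gives the pose at the moment of the call.
- env.hand_in(): hands the job in, once; it reports no verdict.
Trained networks look in the newest picture that a camera, given by its name, has taken for a name from the list of things; names that differ only in an ending like _2 or _b are one class to them, and where a whole thing is asked for, a point or a joint stands for the part that bears it (a point fixed in the world has none). Each returns a list of dicts, best first, with "conf" (0 to 1); they miss things now and then, are a little off and sometimes report something else, mostly with a low value. They report only what shows in the picture. A call takes as long as a camera call.
- env.spot_in(camera, name): "position" ([x, y, z] in m, in world coordinates, good to about 4 mm: the middle of the surface that is visible of it).
- env.place_of(camera, name): "position" ([x, y, z] in m, in world coordinates, good to about 4 mm: a listed point, or the origin of a listed thing).
The state is a dict: "time_s": time; "joint_pos": joint angles; "qvel": joint speeds; "joint_torque": joint torques, N m; "tool_pos": TCP position; "eef_rot": TCP orientation; "force": force on the tool from outside, world axes, zero at the start; "ft_torque": the same for the moment, N m; "grip_width": opening from 0.0 (shut) to 1.0 (fully open).
Only numpy, scipy, OpenCV 4.12 (cv2) and the standard library are available. Lean on these libraries where they do the work, as an engineer would, in place of code of your own. Each camera call takes 0.05 s, during which the arm holds its last target.

TASK

Open the shielded waste well on the bench so that a colleague can throw tubes in: first push the swivel catch aside by its upright pin until the catch is fully clear of the heavy flap (either way round), then press the padded long end of the lever right down so that its short end raises the flap, and keep it pressed. Use only your fingertips or the outside of the fingers, do not touch the flap itself, pinch and lift nothing, and leave the things standing around where they are. The program finishes while still holding the lever down with the flap raised.

Things in the scene. Friction and masses are not known exactly. Their poses are not given: they have to be found in the camera images.
- well: the waste well: dark steel base plate (x -100 to 100, y -280 to 240 mm, 10 thick) fixed on the bench, its place and yaw vary; origin at bench height, z up. In its frame: white chest x -70 to 80, y 30 to 165, 90 mm high, flap on top; catch on a 90 mm high bracket at x -65 to 5, y 165 to 223; lever in a yoke 106 mm high at y -75 to -35
- lever (a joint): lever angle: about 0 at rest, long end up; grows as the long end is pressed down; 0.36 rad at its stop. A steel bar 20 mm wide along the well's y, turning on a pin along the well's x at (28, -55, 92) mm in the well's frame; short end 63 mm to +y, under the flap, long end 210 mm to -y. The flap's weight brings it back when let go; pressing the pad takes 4 to 15 N
- lever_pad (a point): centre of the upper face of the black rubber pad (44 mm along the well's x, 50 mm along the bar) on the lever's long end, 190 mm from the pin; at rest about 138 mm above the bench, fully down about 70 mm, moving almost straight down (under 10 mm sideways). It slopes 0.18 rad up to its free end at rest, 0.18 rad down when pressed
- catch (a joint): angle of the swivel catch about its vertical pivot, counter-clockwise from above: 0 with its lock arm (48 mm) square over the flap and its tail along the well's +y. Starts within 0.45 of 0, flap locked. Clear of the flap beyond 1.25 or -1.25 rad; stops at 1.55 and -1.55. Stiff: stays where it is left; pushing the pin takes 1 to 2 N
- catch_pin (a point): top centre of the upright steel pin (12 mm across, 38 mm tall, top 153 mm above the bench) on the catch's tail, 60 mm from the pivot; the tail under it is a flat bar 16 mm wide whose top is at 115 mm and which ends 8 mm past the pin
- catch_pivot (a point): pivot of the catch: on its axis at the top of the flat bar, 115 mm above the bench
- flap (a joint): angle of the heavy steel flap (y -10 to 170, x -55 to 70 mm in the well's frame when shut, 14 mm thick, about 1.6 kg), hinged along the chest's far (+x of the well) edge: 0 shut, about 0.5 rad when the lever is fully down
- flap_edge (a point): middle of the flap's free edge, upper side (104 mm above the bench when shut)
- vial_a_mid (a point): a small clear capped sample vial, 28 mm across, 50 mm tall, standing on the base plate on the robot's side of the lever; a bystander, to be left alone. The point is its middle, 25 mm above its foot
- vial_b_mid (a point): a small clear capped sample vial, 28 mm across, 50 mm tall, standing on the bench beyond the catch's end of the well; a bystander, to be left alone. The point is its middle, 25 mm above its foot
- jar_mid (a point): a clear screw-top specimen jar, 64 mm across, 70 mm tall, standing on the bench beyond the lever; a bystander, to be left alone. The point is its middle, 35 mm up
- bottle_mid (a point): an amber reagent bottle, 60 mm across, 130 mm tall, standing on the bench behind the well; a bystander, to be left alone. The point is its middle, 65 mm up
- tip_box_mid (a point): a pipette-tip box, about 72 x 102 x 58 mm, standing on the bench behind the well, between the jar and the bottle; a bystander, to be left alone. The point is its middle, 29 mm up
- forceps_mid (a point): steel forceps, 130 mm long, 8 mm high, lying along the near edge of the base plate; a bystander, to be left alone. The point is its middle

How it is judged:
By the outcome, as a careful person would: the job done as asked, in the order asked, and still so for the second after the job is handed in, while the arm keeps its last pose, push and grip.
It also fails if it takes over 59 s, if anything falls off the work surface, if the arm or the gripper's body presses on something with over 40 N, if the wrist force passes 120 N, or if a joint passes its speed limit or range.

## Working session

There is one attempt and no reset: what is moved stays moved. The work goes in short steps, Python scripts to look and compute and a tool call to move; the robot and the scene stay as the last step left them, time stands still between calls to the robot, and variables do not carry over. Pictures are saved under pics/ and viewed, and the job is handed in when it is done.

Besides the shell and the picture viewer there is one more tool, called after "Emit:" in YAML: its name, and indented under it one key for each argument. arm_command: Moves the arm, as the interface text tells. Its arguments: {"type":"object","properties":{"plan":{"type":"array"},"newtons":{"type":"number"}},"required":["plan"]}

```bash
ls; mkdir -p pics; python3 - <<'E'
from workcell import env
import cv2
print(env.get_state())
for c in ["scene","top"]:
    p,d=env.snapshot(c); cv2.imwrite(f"pics/{c}0.png",p)
    q=env.camera_params(c); print(c,q)
    for n in (["well","lever_pad","catch_pin","catch_pivot","flap_edge"] if c=="top" else ["lever_pad","catch_pin","catch_pivot"]):
        print(n,[(r["conf"],r["position"]) for r in env.place_of(c,n)][:2])
print(env.get_state()["time_s"])
E
```

```text
pics
{'time_s': 0.0, 'joint_pos': array([ 1.14950821e+00,  2.07386687e-01,  1.54292307e+00, -5.76827890e-05,
        1.39348417e+00, -1.50502297e-01]), 'qvel': array([ 0.00064945, -0.00184625,  0.0006627 ,  0.00113132, -0.00066568,
       -0.0012933 ]), 'joint_torque': array([ 2.54467050e-04, -3.70891500e+01, -2.81413847e+01,  6.99344580e-02,
        3.61450994e-02, -1.53474421e-04]), 'tool_pos': array([0.15352807, 0.5533524 , 0.22632431]), 'eef_rot': array([ 7.96077039e-01,  6.05194296e-01, -9.52566756e-04,  5.52109132e-04]), 'force': array([ 0.92899826,  0.21479914, -0.24001897]), 'ft_torque': array([-0.03067879, -0.02180466,  0.00586851]), 'grip_width': 1.001299941054491}
scene {'vfov': 55.59679171371041, 'cx': 329.1014151933035, 'cy': 238.92728779841562, 'dist_coeffs': array([-0.00421358,  0.        ,  0.        ,  0.        ,  0.        ]), 'origin': array([0.90648798, 0.39225562, 0.78740034]), 'attitude': array([0.10575542, 0.25209652, 0.88864225, 0.36820929])}
lever_pad [(0.9, [0.5278, -0.1765, 0.1343])]
catch_pin [(0.76, [0.5464, 0.3201, 0.1539])]
catch_pivot [(0.6, [0.5306, 0.2617, 0.114])]
top {'vfov': 44.00583037262676, 'cx': 317.575696667555, 'cy': 236.35094942459483, 'dist_coeffs': array([-0.09904463,  0.        ,  0.        ,  0.        ,  0.        ]), 'origin': array([0.50237643, 0.08513522, 1.20373069]), 'attitude': array([ 0.03828187, -0.02401595, -0.70352374,  0.70923344])}
well [(0.81, [0.5301, 0.0652, -0.0008])]
lever_pad [(0.61, [0.5268, -0.1784, 0.1361])]
catch_pin [(0.73, [0.671, -0.0997, 0.0327]), (0.55, [0.545, 0.3196, 0.1554])]
catch_pivot [(0.85, [0.5299, 0.2652, 0.1136])]
flap_edge [(0.87, [0.4879, 0.1507, 0.099]), (0.63, [0.4431, 0.0488, 0.016])]
0.5
```

View pics/top0.png

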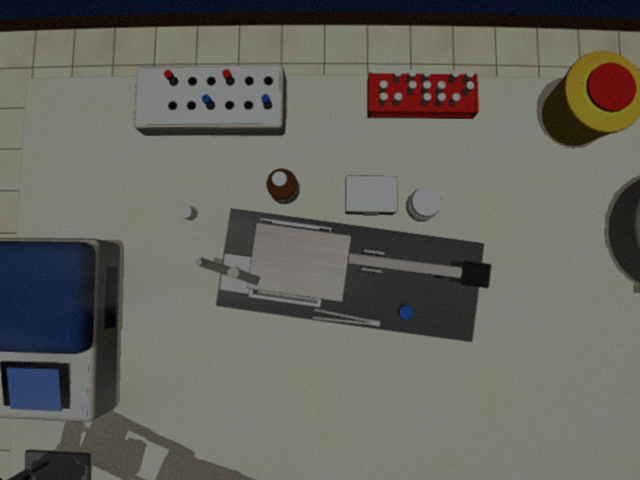

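View pics/scene0.png

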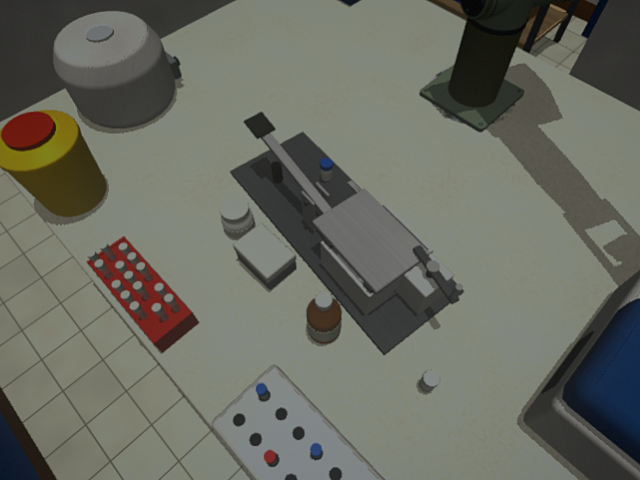

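The top view shows the well with its y axis running left. The catch pin is at about (200,262), the pivot at (233,272), the pad at (476,274), and there is a large box on the left. Next I measure geometry and heights.

```bash
cat > h.py <<'E'
import numpy as np, cv2
from scipy.spatial.transform import Rotation as R
def KD(q):
    f=240/np.tan(np.radians(q["vfov"]/2)); return np.array([[f,0,q["cx"]],[0,f,q["cy"]],[0,0,1.]]),np.array(q["dist_coeffs"])
def proj(q,P):
    K,D=KD(q); c=(np.atleast_2d(P)-q["origin"])@R.from_quat(q["attitude"]).as_matrix()
    c=c*[1,-1,-1]; return cv2.projectPoints(c,np.zeros(3),np.zeros(3),K,D)[0][:,0]
def cloud(q,d):
    K,D=KD(q); v,u=np.mgrid[:480,:640]
    n=cv2.undistortPoints(np.stack([u,v],-1).reshape(-1,1,2).astype(float),K,D)[:,0].reshape(480,640,2)
    c=np.dstack([n[...,0]*d,-n[...,1]*d,-d]); return c@R.from_quat(q["attitude"]).as_matrix().T+q["origin"]
E
python3 - <<'E'
from workcell import env
from h import *
p,d=env.snapshot("top"); q=env.camera_params("top"); W=cloud(q,d)
np.set_printoptions(precision=3,suppress=True)
for n,(u,v) in dict(pin=(200,262),pivot=(233,272),pad=(476,274),box=(50,300),boxe=(110,300),boxlow=(40,390),vialb=(188,212),bottle=(280,179),tl=(232,209),tr=(484,243),br=(472,341),bl=(217,305),flap=(300,260),grip=(60,470)).items(): print(n,W[v,u])
Z=W[...,2]
m=(Z>0.13)&(W[...,0]<0.6)&(W[...,1]>0.25)
print(proj(q,[[0.154,0.554,0.227]]))
# box extents
m=(Z>0.1)&(W[...,1]>0.35); print(W[m].min(0),W[m].max(0))
for y0 in (0.38,0.4,0.42,0.44,0.46,0.5,0.55,0.6):
    k=(abs(W[...,1]-y0)<.01)&(W[...,0]<.55)&(d>0); print(y0,Z[k].max(), W[k&(Z>.05)][:,0].min() if (k&(Z>.05)).any() else 0)
# fine catch pin: points z>.135 near
m=(Z>.14)&(abs(W[...,1]-.3)<.06)&(abs(W[...,0]-.54)<.1); print("pin top",np.median(W[m],0),m.sum(),W[m].min(0),W[m].max(0))
m=(Z>.10)&(W[...,1]<-.13)&(W[...,1]>-.23)&(abs(W[...,0]-.53)<.06); print("pad",np.median(W[m],0),W[m].min(0),W[m].max(0))
m=(abs(Z-.115)<.006)&(abs(W[...,1]-.27)<.07)&(abs(W[...,0]-.53)<.08);print("catch",m.sum())
pts=W[m][:,:2]; c=cv2.minAreaRect((pts*1000).astype(np.float32)); print(c)
w=np.array([W[v,u] for u,v in[(232,211),(217,303)]]);print(w)
for n in ["vial_b_mid","bottle_mid","vial_a_mid","catch","catch_pin","well"]: print(n,[(r["conf"],r["position"]) for r in env.place_of("top",n)][:2])
cv2.imwrite("pics/crop1.png",cv2.resize(p[190:350,170:500],None,fx=2.4,fy=2.4))
E
```

```text
pin [0.548 0.316 0.153]
pivot [0.531 0.262 0.12 ]
pad [ 0.531 -0.177  0.14 ]
box [0.477 0.575 0.189]
boxe [0.476 0.511 0.067]
boxlow [0.31  0.615 0.135]
vialb [0.65  0.365 0.053]
bottle [0.702 0.177 0.13 ]
tl [0.662 0.284 0.013]
tr [ 0.597 -0.229  0.003]
br [ 0.4   -0.201  0.008]
bl [0.468 0.311 0.008]
flap [0.555 0.14  0.106]
grip [0.126 0.63  0.011]
[[ 47.192 493.085]]
[0.145 0.391 0.1  ] [0.922 0.713 0.312]
0.38 0.005400296926515891 0
0.4 0.007280625725023526 0
0.42 0.006340630284362936 0
0.44 0.007230101317120763 0
0.46 0.006965615145530624 0
0.5 0.08913278257088231 0.46039692040917224
0.55 0.1972971927839442 0.25168540658948546
0.6 0.3119194981568508 0.1690859556583622
pin top [0.548 0.317 0.151] 42 [0.543 0.312 0.143] [0.553 0.324 0.156]
pad [ 0.532 -0.172  0.137] [ 0.507 -0.206  0.11 ] [ 0.554 -0.13   0.146]
catch 467
((533.2278442382812, 262.9759216308594), (123.75342559814453, 44.95690155029297), 88.77545166015625)
[[0.659 0.285 0.008]
 [0.472 0.311 0.011]]
vial_b_mid [(0.8, [0.6523, 0.3701, 0.016]), (0.17, [0.6991, 0.1795, 0.0639])]
bottle_mid [(0.68, [0.7008, 0.1791, 0.0601])]
vial_a_mid [(0.66, [0.4572, -0.0615, 0.0364])]Traceback (most recent call last):
  File "<stdin>", line 19, in <module>
ValueError: it knows: bottle_mid, catch_pin, catch_pivot, flap_edge, forceps_mid, jar_mid, lever_pad, tip_box_mid, vial_a_mid, vial_b_mid, well
```

Emit:
arm_command:
  plan:
    - {"wx": 0, "wy": 0, "wz": 0, "x": 0, "y": -0.045, "z": 0.01, "hand": 0.5}
    - {"wx": 0, "wy": 0, "wz": 0, "x": 0.01, "y": -0.045, "z": 0, "hand": 1}
    - {"wx": 0, "wy": 0, "wz": 0, "x": 0.03, "y": -0.04, "z": 0, "hand": 1}
    - {"wx": 0, "wy": 0, "wz": 0, "x": 0.03, "y": -0.04, "z": 0, "hand": 1}
    - {"wx": 0, "wy": 0, "wz": 0, "x": 0.04, "y": -0.03, "z": 0, "hand": 1}
  newtons: 10

```text
time_s: 1.2
tool_pos: [0.261, 0.3518, 0.2344]
eef_rot: [0.792, 0.61, -0.002, 0.0]
force: [0.9, -0.2, 0.8]
grip_width: 0.61
```

Emit:
arm_command:
  plan:
    - {"wx": 0, "wy": 0, "wz": 0, "x": 0.045, "y": -0.005, "z": 0, "hand": 1}
    - {"wx": 0, "wy": 0, "wz": 0, "x": 0.045, "y": -0.005, "z": 0, "hand": 1}
    - {"wx": 0, "wy": 0, "wz": 0, "x": 0.045, "y": -0.005, "z": 0, "hand": 1}
    - {"wx": 0, "wy": 0, "wz": 0, "x": 0.045, "y": -0.005, "z": 0, "hand": 1}
    - {"wx": 0, "wy": 0, "wz": 0, "x": 0.03, "y": 0, "z": 0, "hand": 1}

```text
time_s: 1.7
tool_pos: [0.4793, 0.3254, 0.2362]
eef_rot: [0.794, 0.608, 0.0, 0.001]
force: [-0.2, -0.7, 0.5]
grip_width: 0.185
```

Emit:
arm_command:
  plan:
    - {"wx": 0, "wy": 0, "wz": 0, "x": 0.015, "y": 0, "z": -0.03, "hand": 1}
    - {"wx": 0, "wy": 0, "wz": 0, "x": 0.01, "y": 0, "z": -0.03, "hand": 1}
    - {"wx": 0, "wy": 0, "wz": 0, "x": 0, "y": 0, "z": -0.02, "hand": 1}
    - {"wx": 0, "wy": 0, "wz": 0, "x": 0, "y": 0, "z": -0.005, "hand": 1}
    - {"wx": 0, "wy": 0, "wz": 0, "x": 0, "y": 0, "z": 0, "hand": 1}

```text
time_s: 2.2
tool_pos: [0.5126, 0.3239, 0.1499]
eef_rot: [0.796, 0.605, 0.004, 0.002]
force: [0.2, -0.9, -0.2]
grip_width: 0.003
```

```bash
python3 - <<'E'
from workcell import env
from h import *
for c in ["scene","wrist"]:
    p,d=env.snapshot(c); cv2.imwrite(f"pics/{c}1.png",p)
    for n in ["catch_pin","catch_pivot"]: print(c,n,[(r["conf"],r["position"]) for r in env.place_of(c,n)][:2])
s=env.get_state();print(s["time_s"],s["tool_pos"],s["force"],s["grip_width"],s["joint_pos"])
E
```

```text
scene catch_pin [(0.73, [0.5467, 0.3188, 0.1534])]
scene catch_pivot [(0.76, [0.5307, 0.263, 0.1161])]
wrist catch_pin []
wrist catch_pivot []
2.5 [0.51362507 0.32473    0.1523321 ] [-0.16349945 -0.06183742 -0.70649056] 0.0064092861550014485 [ 0.42231184  0.33503396  1.54182455 -0.00170923  1.25234304 -0.87853017]
```

View pics/scene1.png

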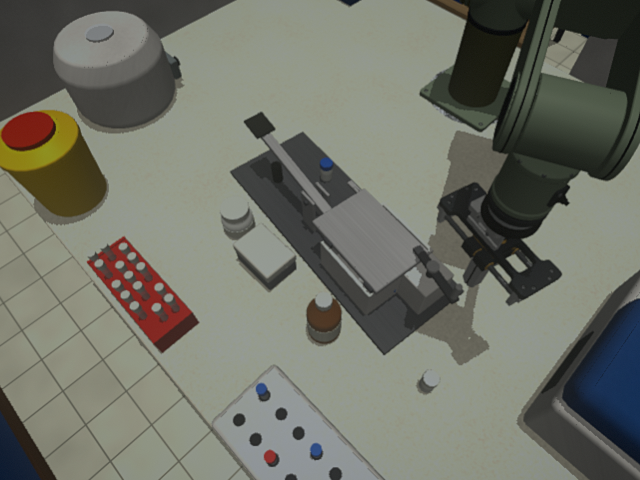

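View pics/wrist1.png

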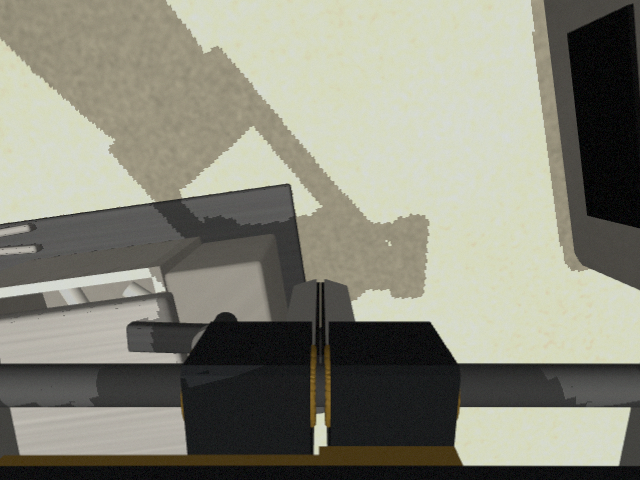

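Emit:
arm_command:
  plan:
    - {"wx": 0, "wy": 0, "wz": 0, "x": 0.01, "y": 0, "z": -0.006, "hand": 1}
    - {"wx": 0, "wy": 0, "wz": 0, "x": 0.011, "y": 0, "z": 0, "hand": 1}
    - {"wx": 0, "wy": 0, "wz": -0.14, "x": 0.009, "y": -0.001, "z": 0, "hand": 1}
    - {"wx": 0, "wy": 0, "wz": -0.14, "x": 0.009, "y": -0.003, "z": 0, "hand": 1}
    - {"wx": 0, "wy": 0, "wz": 0, "x": 0, "y": 0, "z": 0, "hand": 1}

```text
time_s: 3.0
tool_pos: [0.556, 0.3211, 0.1475]
eef_rot: [0.875, 0.485, 0.006, 0.003]
force: [-0.4, -0.2, -0.5]
grip_width: 0.006
```

Emit:
arm_command:
  plan:
    - {"wx": 0, "wy": 0, "wz": -0.14, "x": 0.006, "y": -0.004, "z": 0, "hand": 1}
    - {"wx": 0, "wy": 0, "wz": -0.14, "x": 0.007, "y": -0.005, "z": 0, "hand": 1}
    - {"wx": 0, "wy": 0, "wz": -0.14, "x": 0.006, "y": -0.006, "z": 0, "hand": 1}
    - {"wx": 0, "wy": 0, "wz": -0.14, "x": 0.005, "y": -0.007, "z": 0, "hand": 1}
    - {"wx": 0, "wy": 0, "wz": 0, "x": 0, "y": 0, "z": 0, "hand": 1}

```text
time_s: 3.5
tool_pos: [0.5818, 0.3007, 0.1474]
eef_rot: [0.975, 0.222, 0.005, 0.002]
force: [-0.3, 0.1, -0.3]
grip_width: 0.005
```

```bash
python3 - <<'E'
from workcell import env
from h import *
for c in ["scene"]:
    p,d=env.snapshot(c); cv2.imwrite(f"pics/{c}2.png",cv2.resize(p[150:400,300:600],None,fx=2,fy=2))
    for n in ["catch_pin","catch_pivot"]: print(c,n,[(r["conf"],r["position"]) for r in env.place_of(c,n)][:2])
s=env.get_state();print(s["time_s"],s["tool_pos"],s["force"],s["joint_pos"])
E
```

```text
scene catch_pin []
scene catch_pivot [(0.34, [0.5303, -0.1761, 0.1362])]
3.65 [0.58101292 0.30136798 0.14740496] [-0.54714087 -0.19641819  0.62611078] [ 0.34943395  0.43473836  1.41529808 -0.00640573  1.28176573 -0.09815409]
```

View pics/scene2.png

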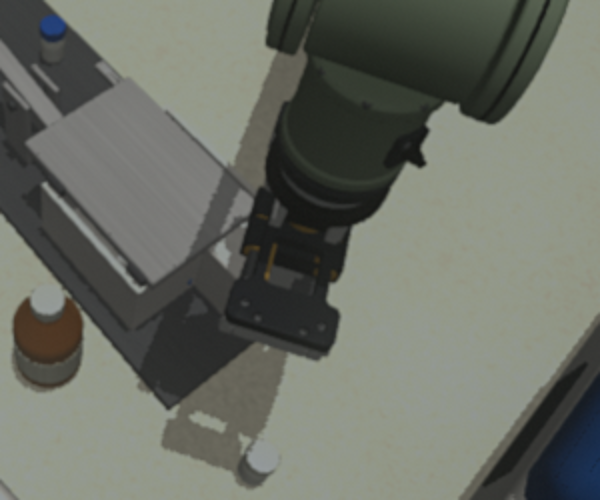

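The gripper hides the pin in the scene view, but the lock arm no longer shows over the flap. I'll finish the swing.

Emit:
arm_command:
  plan:
    - {"wx": 0, "wy": 0, "wz": -0.14, "x": 0.004, "y": -0.007, "z": 0, "hand": 1}
    - {"wx": 0, "wy": 0, "wz": -0.14, "x": 0.003, "y": -0.007, "z": 0, "hand": 1}
    - {"wx": 0, "wy": 0, "wz": -0.1, "x": 0.002, "y": -0.007, "z": 0, "hand": 1}
    - {"wx": 0, "wy": 0, "wz": 0, "x": 0, "y": -0.004, "z": 0, "hand": 1}
    - {"wx": 0, "wy": 0, "wz": 0, "x": 0, "y": 0, "z": 0, "hand": 1}

```text
time_s: 4.15
tool_pos: [0.5897, 0.2795, 0.1479]
eef_rot: [0.999, 0.037, 0.006, 0.001]
force: [-0.3, -0.3, -0.2]
grip_width: 0.006
```

```bash
python3 - <<'E'
from workcell import env
from h import *
for c in ["top","wrist"]:
    p,d=env.snapshot(c); cv2.imwrite(f"pics/{c}3.png",p)
    for n in ["catch_pin","catch_pivot"]: print(c,n,[(r["conf"],r["position"]) for r in env.place_of(c,n)][:2])
s=env.get_state();print(s["time_s"],s["tool_pos"],s["force"],s["eef_rot"])
E
```

```text
top catch_pin [(0.47, [0.5882, 0.2642, 0.1522]), (0.18, [0.4427, 0.0496, 0.0189])]
top catch_pivot []
wrist catch_pin [(0.69, [0.588, 0.2613, 0.156])]
wrist catch_pivot [(0.86, [0.5277, 0.2611, 0.1148])]
4.45 [0.5896899  0.27977942 0.14784554] [ 0.34364744 -0.54501933 -0.24980526] [0.99934598 0.03561886 0.00608708 0.00136061]
```

View pics/wrist3.png

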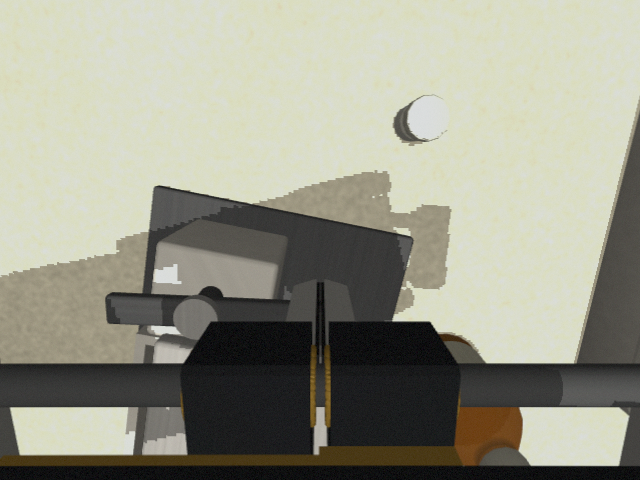

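View pics/top3.png

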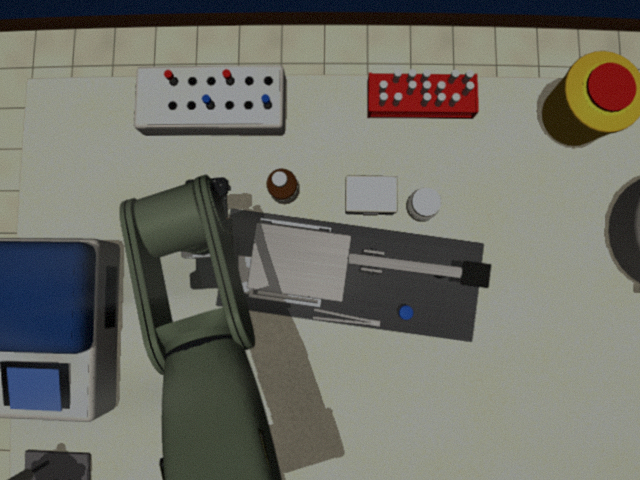

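Emit:
arm_command:
  plan:
    - {"wx": 0, "wy": 0, "wz": 0, "x": 0.001, "y": -0.004, "z": 0, "hand": 1}
    - {"wx": 0, "wy": 0, "wz": 0, "x": 0, "y": 0, "z": 0, "hand": 1}
    - {"wx": 0, "wy": 0, "wz": 0, "x": -0.003, "y": 0.025, "z": 0, "hand": 1}
    - {"wx": 0, "wy": 0, "wz": 0, "x": 0, "y": 0, "z": 0.04, "hand": 1}
    - {"wx": 0, "wy": 0, "wz": 0, "x": 0, "y": 0, "z": 0.04, "hand": 1}

```text
time_s: 4.95
tool_pos: [0.5825, 0.2989, 0.2206]
eef_rot: [0.999, 0.036, -0.002, 0.004]
force: [1.6, 0.4, 0.1]
grip_width: 0.007
```

Emit:
arm_command:
  plan:
    - {"wx": 0, "wy": 0, "wz": 0, "x": -0.005, "y": -0.045, "z": 0.005, "hand": 1}
    - {"wx": 0, "wy": 0, "wz": 0, "x": -0.005, "y": -0.045, "z": 0, "hand": 1}
    - {"wx": 0, "wy": 0, "wz": 0, "x": -0.005, "y": -0.045, "z": 0, "hand": 1}
    - {"wx": 0, "wy": 0, "wz": 0, "x": -0.005, "y": -0.045, "z": 0, "hand": 1}
    - {"wx": 0, "wy": 0, "wz": 0, "x": -0.005, "y": -0.045, "z": 0, "hand": 1}

```text
time_s: 5.45
tool_pos: [0.5611, 0.0741, 0.2356]
eef_rot: [0.999, 0.043, 0.008, 0.002]
force: [0.6, -0.3, -0.3]
grip_width: 0.005
```

Emit:
arm_command:
  plan:
    - {"wx": 0, "wy": 0, "wz": 0, "x": -0.005, "y": -0.045, "z": 0, "hand": 1}
    - {"wx": 0, "wy": 0, "wz": 0, "x": -0.005, "y": -0.045, "z": 0, "hand": 1}
    - {"wx": 0, "wy": 0, "wz": 0, "x": -0.005, "y": -0.045, "z": 0, "hand": 1}
    - {"wx": 0, "wy": 0, "wz": 0, "x": -0.005, "y": -0.03, "z": 0, "hand": 1}
    - {"wx": 0, "wy": 0, "wz": 0, "x": 0, "y": 0, "z": 0, "hand": 1}

```text
time_s: 5.95
tool_pos: [0.5387, -0.1037, 0.2371]
eef_rot: [0.999, 0.04, 0.009, 0.005]
force: [-0.4, 0.6, 0.1]
grip_width: 0.008
```

```bash
python3 - <<'E'
from workcell import env
from h import *
for c in ["top","scene"]:
    p,d=env.snapshot(c); cv2.imwrite(f"pics/{c}4.png",p)
    for n in ["catch_pin","catch_pivot","lever_pad"]: print(c,n,[(r["conf"],r["position"]) for r in env.place_of(c,n)][:2])
s=env.get_state();print(s["time_s"],s["tool_pos"],s["force"],s["eef_rot"],s["joint_pos"])
E
```

```text
top catch_pin [(0.88, [0.5865, 0.2611, 0.1538])]
top catch_pivot [(0.73, [0.5287, 0.2671, 0.1122])]
top lever_pad []
scene catch_pin []
scene catch_pivot [(0.56, [0.5297, 0.26, 0.1179])]
scene lever_pad [(0.73, [0.5299, -0.1736, 0.1372]), (0.59, [0.6895, 0.0051, 0.0295])]
6.35 [ 0.53952272 -0.09850308  0.23687041] [-0.71476116  0.19865279 -0.57505569] [0.99900403 0.04352536 0.00905135 0.00381592] [-3.38212907e-01  1.29745069e-01  1.61097773e+00 -3.44467282e-04
  1.38122679e+00 -4.25233761e-01]
```

View pics/top4.png

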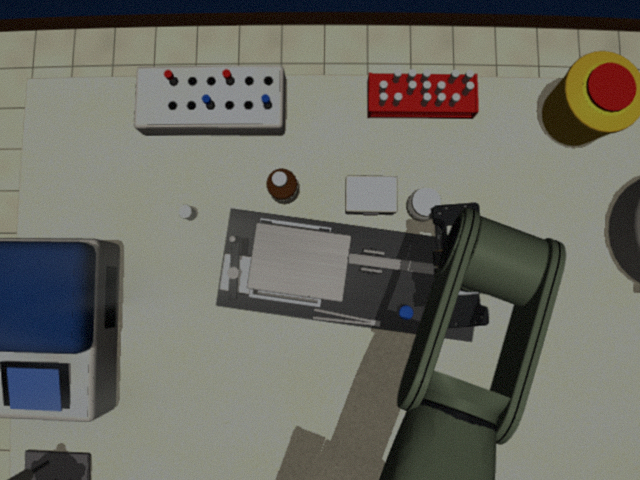

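View pics/scene4.png

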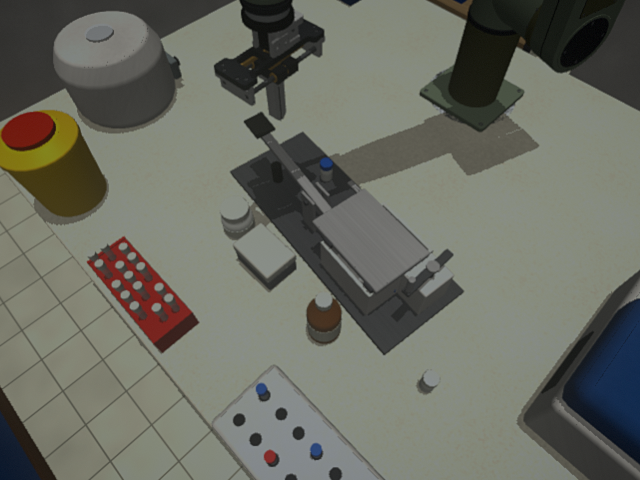

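Emit:
arm_command:
  plan:
    - {"wx": 0, "wy": 0, "wz": 0, "x": -0.004, "y": -0.035, "z": 0, "hand": 1}
    - {"wx": 0, "wy": 0, "wz": 0, "x": -0.004, "y": -0.03, "z": 0, "hand": 1}
    - {"wx": 0, "wy": 0, "wz": 0, "x": -0.003, "y": -0.01, "z": -0.02, "hand": 1}
    - {"wx": 0, "wy": 0, "wz": 0, "x": 0, "y": 0, "z": -0.02, "hand": 1}
    - {"wx": 0, "wy": 0, "wz": 0, "x": 0, "y": 0, "z": 0, "hand": 1}

```text
time_s: 6.85
tool_pos: [0.5304, -0.1713, 0.1971]
eef_rot: [0.999, 0.049, 0.011, 0.004]
force: [-0.7, -0.2, -0.4]
grip_width: 0.003
```

```bash
python3 - <<'E'
from workcell import env
from h import *
for c in ["scene","wrist"]:
    p,d=env.snapshot(c); cv2.imwrite(f"pics/{c}5.png",p)
    print(c,[(r["conf"],r["position"]) for r in env.place_of(c,"lever_pad")][:2])
s=env.get_state();print(s["time_s"],s["tool_pos"],s["force"],s["eef_rot"])
E
```

```text
scene [(0.69, [0.5265, -0.1749, 0.1378])]
wrist [(0.93, [0.5284, -0.1813, 0.1371])]
7.05 [ 0.53291936 -0.17212064  0.20107413] [0.08309151 0.27185731 1.15815849] [0.99868921 0.04888321 0.01385224 0.00619719]
```

View pics/wrist5.png

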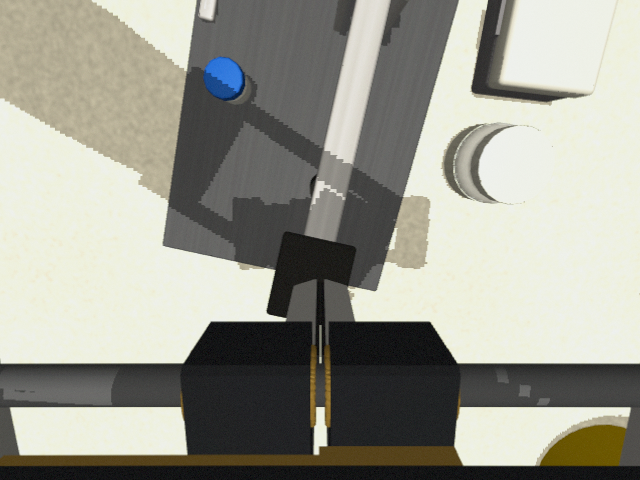

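View pics/scene5.png

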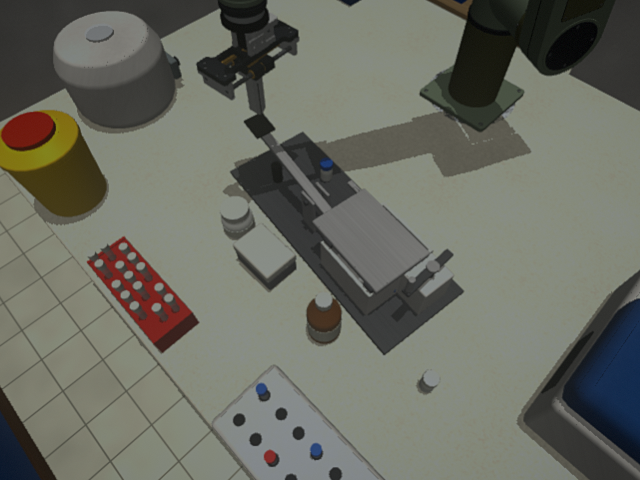

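The wrist view shows the fingertips about 60 mm above the pad. The pad covers (270–355, 232–318) and sits slightly to the left. I'll correct by a few mm and descend.

Emit:
arm_command:
  plan:
    - {"wx": 0, "wy": 0, "wz": 0, "x": -0.004, "y": -0.004, "z": -0.015, "hand": 1}
    - {"wx": 0, "wy": 0, "wz": 0, "x": -0.001, "y": -0.001, "z": -0.015, "hand": 1}
    - {"wx": 0, "wy": 0, "wz": 0, "x": 0, "y": 0, "z": -0.012, "hand": 1}
    - {"wx": 0, "wy": 0, "wz": 0, "x": 0, "y": 0, "z": -0.012, "hand": 1}
    - {"wx": 0, "wy": 0, "wz": 0, "x": 0, "y": 0, "z": -0.012, "hand": 1}

```text
time_s: 7.55
tool_pos: [0.5333, -0.1801, 0.1439]
eef_rot: [0.998, 0.052, 0.02, 0.013]
force: [-5.3, -2.0, 8.9]
grip_width: 0.004
```

Emit:
arm_command:
  plan:
    - {"wx": 0.012, "wy": 0.02, "wz": 0, "x": -0.002, "y": 0.001, "z": -0.012, "hand": 1}
    - {"wx": 0.012, "wy": 0.02, "wz": 0, "x": -0.002, "y": 0.001, "z": -0.012, "hand": 1}
    - {"wx": 0, "wy": 0, "wz": 0, "x": -0.001, "y": 0, "z": -0.012, "hand": 1}
    - {"wx": 0, "wy": 0, "wz": 0, "x": 0, "y": 0, "z": -0.01, "hand": 1}
    - {"wx": 0, "wy": 0, "wz": 0, "x": 0, "y": 0, "z": -0.005, "hand": 1}

```text
time_s: 8.05
tool_pos: [0.5339, -0.1825, 0.1028]
eef_rot: [0.999, 0.053, 0.005, 0.006]
force: [-3.8, 0.9, 7.4]
grip_width: 0.008
```

Emit:
arm_command:
  plan:
    - {"wx": 0, "wy": 0, "wz": 0, "x": -0.002, "y": 0.001, "z": -0.006, "hand": 1}
    - {"wx": 0, "wy": 0, "wz": 0, "x": -0.001, "y": 0.001, "z": -0.006, "hand": 1}
    - {"wx": 0, "wy": 0, "wz": 0, "x": 0, "y": 0, "z": -0.006, "hand": 1}
    - {"wx": 0, "wy": 0, "wz": 0, "x": 0, "y": 0, "z": -0.006, "hand": 1}
    - {"wx": 0, "wy": 0, "wz": 0, "x": 0, "y": 0, "z": -0.006, "hand": 1}

```text
time_s: 8.55
tool_pos: [0.5343, -0.1818, 0.0934]
eef_rot: [0.998, 0.055, 0.005, 0.008]
force: [-14.7, 4.6, 33.3]
grip_width: 0.002
```

```bash
python3 - <<'E'
from workcell import env
from h import *
for c in ["scene","wrist"]:
    p,d=env.snapshot(c); cv2.imwrite(f"pics/{c}6.png",p)
    print(c,[(r["conf"],r["position"]) for n in ("lever_pad","flap_edge","catch_pin") for r in env.place_of(c,n)])
s=env.get_state();print(s["time_s"],s["tool_pos"],s["force"],s["eef_rot"])
E
```

```text
scene [(0.71, [0.5284, -0.1813, 0.0691]), (0.88, [0.5056, 0.1465, 0.1651]), (0.19, [0.7044, 0.1783, 0.0687]), (0.96, [0.5908, 0.2604, 0.1508])]
wrist [(0.61, [0.5314, -0.1817, 0.0674]), (0.57, [0.4613, -0.0589, 0.0369])]
8.95 [ 0.5343218  -0.18184768  0.09344711] [-14.42093879   5.12071431  31.91708989] [0.99840937 0.05545439 0.00556453 0.00851943]
```

View pics/scene6.png

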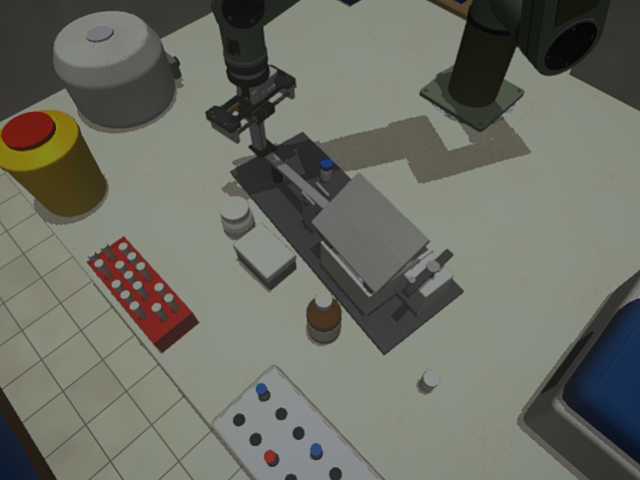

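View pics/wrist6.png

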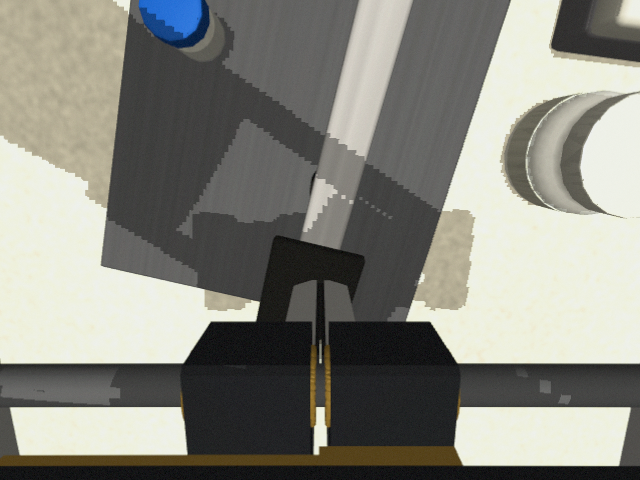

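The lever is at its stop (pad about 69 mm, flap edge 165 mm). The push is harder than needed at 32 N, so I'll ease it while keeping the lever down.

Emit:
arm_command:
  plan:
    - {"wx": 0, "wy": 0, "wz": 0, "x": -0.001, "y": 0, "z": -0.004, "hand": 1}
    - {"wx": 0, "wy": 0, "wz": 0, "x": -0.001, "y": 0, "z": -0.004, "hand": 1}
    - {"wx": 0, "wy": 0, "wz": 0, "x": -0.001, "y": 0, "z": -0.004, "hand": 1}
    - {"wx": 0, "wy": 0, "wz": 0, "x": -0.001, "y": 0, "z": -0.004, "hand": 1}
    - {"wx": 0, "wy": 0, "wz": 0, "x": -0.001, "y": 0, "z": -0.004, "hand": 1}

```text
time_s: 9.45
tool_pos: [0.534, -0.1817, 0.0939]
eef_rot: [0.998, 0.058, 0.009, 0.011]
force: [-8.1, 3.3, 18.1]
grip_width: 0.003
```

```bash
python3 - <<'E'
from workcell import env
from h import *
for c in ["scene","top"]:
    p,d=env.snapshot(c); cv2.imwrite(f"pics/{c}7.png",p)
    for n in ("lever_pad","flap_edge","catch_pin","catch_pivot","vial_a_mid","vial_b_mid","well"): print(c,n,[(r["conf"],r["position"]) for r in env.place_of(c,n)][:1])
s=env.get_state();print(s["time_s"],s["tool_pos"],s["force"],s["eef_rot"])
E
```

```text
scene lever_pad [(0.71, [0.5304, -0.1826, 0.0689])]
scene flap_edge [(0.41, [0.6564, 0.3735, 0.0234])]
scene catch_pin [(0.93, [0.586, 0.2607, 0.1522])]
scene catch_pivot [(0.98, [0.53, 0.2604, 0.1167])]
scene vial_a_mid [(0.8, [0.4583, -0.0629, 0.0333])]
scene vial_b_mid [(0.76, [0.6568, 0.3738, 0.0242])]
scene well [(0.72, [0.533, 0.0662, 0.0016])]
top lever_pad [(0.74, [0.5251, -0.1819, 0.0659])]
top flap_edge [(0.66, [0.5075, 0.1483, 0.1635])]
top catch_pin [(0.95, [0.5851, 0.2619, 0.1524])]
top catch_pivot [(0.69, [0.5265, 0.2674, 0.1139])]
top vial_a_mid [(0.61, [0.4568, -0.0613, 0.0366])]
top vial_b_mid [(0.54, [0.6487, 0.3737, 0.0181])]
top well [(0.94, [0.53, 0.0633, -0.0001])]
10.25 [ 0.53401529 -0.18172162  0.093924  ] [-7.74524344  3.61394009 19.04908571] [0.99824412 0.05755791 0.00898973 0.01072159]
```

View pics/top7.png

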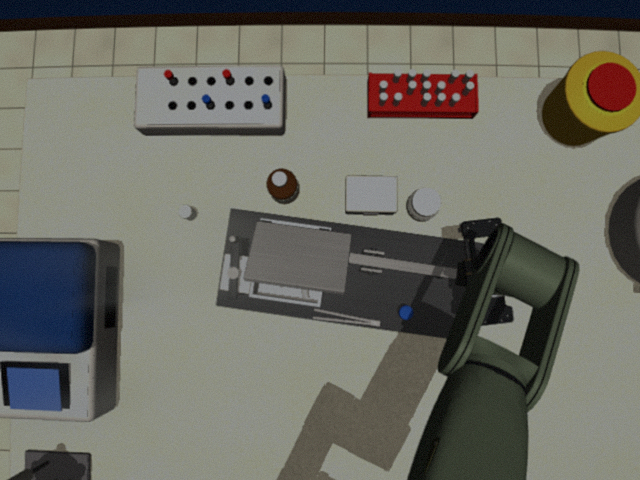

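The flap is raised and held with a steady 19 N, the catch is clear, and the bystanders are where they were.

```bash
python3 -c "
from workcell import env
print(env.hand_in()); s=env.get_state(); print(s['time_s'],s['tool_pos'],s['force'])"
```

```text
the job is handed in; nothing more can be done
None
the job is handed in; nothing more can be done
```

The waste well is open. I swung the catch clear by its pin with the closed fingers, then pressed the lever pad down to its stop. I handed in at about 10 s with the lever still held.

- **Catch:** at about -1.44 rad, past the -1.25 rad needed. The pin was last seen at (0.586, 0.261) and the pivot at (0.530, 0.260), in m.
- **Lever and flap:** the pad is at about 67–69 mm, which is fully down. The flap edge is at about 164 mm, up from 104 mm when shut.
- **Push:** about 19 N downward and steady. It briefly reached 33 N against the stop before I eased it. A sideways force of about 8 N remains at the pad.
- **Bystanders:** by eye in the top view, none of the things standing around has moved. The network readings I took of both vials agree with the first ones to within a few mm.
- **Disagreement:** one scene-camera reading of the flap edge (confidence 0.41) landed on a vial. I discarded it, because the top camera and an earlier scene reading both showed the flap raised.

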